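# Close the finds canister and put it away

### The arm

A 7-joint arm with a two-finger parallel gripper is mounted at the origin on the work surface. World frame = base frame: x ahead of the robot, y to its left, z up, the work surface at z = 0. Lengths are in m, angles in rad, forces in N, time in s.
With the tool pointing down it reaches from about 0.35 to 0.9 m from the base axis. Payload 8.1 kg.
Tool frame: the origin (TCP) lies midway between the tips of the shut fingers; the grasp point (between the pads) lies arm.tcp_to_grasp behind it (arm.tcp_to_grasp is the distance from the TCP to the grasp point, in m); z points along the fingers, y is the line along which they close (so a half turn about z gives the same grasp; the last joint's range is limited). The gripper opens to 92 mm and grips with 3 to 60 N. Pads are 19 mm wide; open, the fingers measure 130 mm over their backs; the gripper's body (75 mm by 190 mm) begins 47 mm behind the grasp point.
Start: joints at [1.231, 0.434, 0.025, 1.573, -0.012, 1.134, -0.075], TCP at [0.147, -0.608, 0.227] pointing down, gripper open.
Joint ranges: [-2.62, 2.62], [-0.44, 2.09], [-1.27, 1.32], [0.08, 2.57], [-1.32, 4.46], [0.12, 2], [-2.74, 2.74]. Speed limits (rad/s): [2.22, 2.22, 3.01, 3.01, 3.14, 3.14, 3.14].

### API

Orientations are given as a rotation vector (axis times angle).
In Python, from cell import observe, get_image, arm gives the robot as it stands. The module is installed in compiled form; this text tells all that it offers.
- The arm moves only by the tool drive_tool, never from a script. Its argument "steps" is a list of rows, each a list of 5 numbers: the closure, from 0 (fully open) to 1 (shut), then the shift along the world's x, y, z in mm, then the turn about the world's z in rad. In form: [[hand, x, y, z, roll], ...]. A call has 1 to 20 rows; each row shifts and turns the commanded pose from where the row before left it; what a row does not reach is not made up. A row lasts 1/12 s, in which the tool goes at most 41.7 mm and 7.16 degrees, less where a joint would pass 70% of its speed; a pose out of reach is approached as far as the arm can. A call with a gripper value outside its range is refused whole. The fingers move at their own pace and stop on an object; "grip_force" is the grip in N (left out, the last holds). Time passes only in rows, so rows that do not move let the fingers close. It gives the time, the measured TCP pose, the force, the opening and the grip force at its end, in the units of the state.
- observe(): the state, without advancing time (a new reading comes with each control period).
- get_image(name): name is "scene" or "top" or "wrist"; returns a dict with "image" (384x512x3 uint8, red, green, blue), "vfov" (degrees; the focal length in pixels is half the picture's height over the tangent of half this angle, whatever the lens; pixels are square), "cx", "cy" (the principal point, pixels), "xyz" and "attitude" of the camera in the world. Camera axes: x right, y down, z forward; pixel columns grow to the right and rows downward; lengths in m; the calibration is good to about 2 mm. The wrist camera is an equidistant fisheye: a pixel r from the principal point sees the ray r / f radians off the axis. A picture is of the moment at which its call begins. There is no depth.
- arm.sign_off(): hands the job in; it is judged then, once.
The state is a dict: "clock": time; "joints": joint angles; "dq": joint speeds; "joint_efforts": joint torques, N m; "position": TCP position; "ee_rot": TCP orientation; "force": force on the tool from outside, world axes, zero at the start; "ft_torque": the same for the moment, N m; "width": opening from 0.0 (shut) to 1.0 (fully open); "gripper_force": force on a finger pad.
Only numpy, scipy, OpenCV 4.12 (cv2) and the standard library are available. Lean on these libraries where they do the work, as an engineer would, in place of code of your own. Each camera call takes 0.05 s, during which the arm holds its last target. There are 200 camera calls.

### The job

Set the lid on the neck of the open metal canister with its handle parallel to a side of the canister's square body, so that it rests on top of the thread; turn it backward (counter-clockwise seen from above) until it drops a step, then forward (clockwise) until it comes to its stop, never forcing the thread. Then carry the closed canister by the lid's handle to the empty tray, set it down gently inside, upright, and let go. Leave the tile sherd, the bowl and the caliper where they are.

Things in the scene. Friction and masses are not known exactly. Their poses are not given: they have to be found in the camera images.
- canister: Aluminium canister, 0.4 to 0.6 kg: square body 110 x 110 mm, 84 mm high, with a round neck on top to 112 mm (80 mm across, 94 mm over the thread; top edge chamfered to 70 mm; filled with grey foam). Stands loose in the wooden holder, which keeps it from turning (2.5 mm play each side). Origin at the centre of its underside; x, y parallel to its sides, z up.
- canister_mouth (a point): Centre of the top of the neck, 112 mm above the canister's underside. The neck has a four-start right-hand thread, alike every quarter turn. With the handle parallel to a body side (within 20 degrees) the lid rests on the thread ridges, its underside 97 to 100 mm above the canister's underside; clockwise from there it only jams on top of the thread.
- thread_start (a point): On the canister's axis, 92 mm above its underside: the height of the lid's underside after the drop. Turned counter-clockwise, a lid free to sink drops some 7 mm by its own weight once the handle is 25 degrees past parallel to the body side; it is blocked at 45 degrees. Turning clockwise then draws it down under the ridges.
- thread_stop (a point): On the canister's axis, 88 mm above its underside: the height of the lid's underside at its hard stop, where the handle is 25 degrees clockwise of parallel to a body side. This x axis (or the y axis, alike) shows the handle's direction there. Threaded, the lid has 2 mm play up and down and carries the canister.
- lid: Steel screw lid, 108 mm across, 31.5 mm high without its handle, 70.5 mm with it, 0.13 to 0.2 kg. Inside its 99 mm wide, 26.5 mm deep skirt are four lugs, 90 degrees apart, two of them under the ends of the handle. Lies loose on the table, right way up. Origin at the centre of its underside (the skirt's lower edge), z up, x along the handle.
- lid_handle (a point): Middle of the lid's black plastic handle, the place to grasp: 53.5 mm above the lid's underside, 22 mm above its upper face (31.5 mm). The handle is an upright fin 80 mm long (along the lid's x), 14 mm thick (along y), its top 17 mm above this point.
- holder: Fixed wooden frame 135 x 135 mm in which the canister stands: floor 8 mm thick, walls 10 mm thick to 26 mm above the table, inside 115 x 115 mm. Origin at the centre of its underside.
- tray: Empty grey plastic tray, fixed, inside 155 x 155 mm, floor 6 mm thick, walls 7 mm thick to 28 mm above the table. Origin at the centre of its underside, x and y parallel to its walls.
- tile_sherd: Bystander: flanged terracotta tile fragment 110 x 75 x 32 mm, origin at the centre of its underside.
- pot: Bystander: terracotta bowl, 90 mm across, 60 mm high, origin at the centre of its underside.
- caliper: Bystander: steel caliper lying flat, 150 mm long, origin at the centre of its beam's underside.
There are look-alikes about, which are no part of the job. Leave any purple, red or white look-alike of the holder alone.

How it is judged:
By the outcome, as a careful person would: the job done as asked, in the order asked, and still so for the second after the job is handed in, with the robot touching nothing.
It also fails if it takes over 51 s, if anything falls off the work surface, if the arm or the gripper's body presses on something with over 40 N, if the wrist force passes 120 N, or if a joint passes its speed limit or range.

## Working session

There is one attempt and no reset: what is moved stays moved. The work goes in short steps, Python scripts to look and compute and a tool call to move; the robot and the scene stay as the last step left them, time stands still between calls to the robot, and variables do not carry over. Pictures are saved under pics/ and viewed, at most 10 in all, crops included, and the job is handed in when it is done.

Besides the shell and the picture viewer there is one more tool, called as name(argument=value, ...) on one line, values as JSON. drive_tool: Moves the arm, as the interface text tells. Its arguments: {"type":"object","properties":{"steps":{"type":"array"},"grip_force":{"type":"number"}},"required":["steps"]}

```bash
mkdir -p pics; cat > h.py <<'E'
import numpy as np, cv2
from cell import observe, get_image, arm
from scipy.spatial.transform import Rotation as R
def rot(a):
    a=np.array(a,float); 
    return a if a.shape==(3,3) else R.from_rotvec(a).as_matrix() if a.shape==(3,) else R.from_quat(a).as_matrix()
def ray(c,uv,fish=False):
    f=c['image'].shape[0]/2/np.tan(np.radians(c['vfov'])/2)
    p=(np.array(uv,float).reshape(-1,2)-[c['cx'],c['cy']])/f
    if fish:
        r=np.linalg.norm(p,axis=1,keepdims=True)+1e-12
        d=np.hstack([p/r*np.sin(r),np.cos(r)])
    else: d=np.hstack([p,np.ones((len(p),1))])
    return d@rot(c['attitude']).T
def onplane(c,uv,z,fish=False):
    d=ray(c,uv,fish); o=np.array(c['xyz'])
    return (o+d*((z-o[2])/d[:,2:3]))[:,:2]
def save(c,name): cv2.imwrite('pics/'+name,c['image'][:,:,::-1])
E
python3 - <<'E'
from h import *
o=observe(); print({k:np.round(v,3) for k,v in o.items()}, arm.tcp_to_grasp)
ims=[get_image(n) for n in('scene','top')]
for n,c in zip(('scene','top'),ims):
    print(n,c['vfov'],c['cx'],c['cy'],c['xyz'],c['attitude']); np.save('pics/'+n+'0.npy',c,allow_pickle=True)
a=np.vstack([cv2.resize(c['image'],(512,384)) for c in ims]); 
cv2.imwrite('pics/s0.png',cv2.resize(ims[0]['image'],(768,576))[:,:,::-1]);cv2.imwrite('pics/t0.png',cv2.resize(ims[1]['image'],(768,576))[:,:,::-1])
E
```

```text
{'clock': np.float64(0.0), 'joints': array([ 1.231,  0.435,  0.025,  1.574, -0.012,  1.134, -0.075]), 'dq': array([-0.001,  0.   ,  0.   , -0.001, -0.001,  0.   ,  0.001]), 'joint_efforts': array([ 1.0000e-03, -6.6785e+01,  9.8500e-01, -3.1446e+01, -6.1000e-02,
        4.3000e-02,  0.0000e+00]), 'position': array([ 0.146, -0.607,  0.226]), 'ee_rot': array([-3.118e+00, -3.710e-01,  1.000e-03]), 'force': array([-0.28 , -0.318,  0.099]), 'ft_torque': array([-0.002,  0.02 ,  0.028]), 'gripper_force': np.float64(0.0), 'width': np.float64(1.003)} 0.0188
scene 47.30299032960821 254.90785209006404 187.2022806629193 [ 1.89138633 -0.17588349  1.10067348] [-1.76741048 -1.51673617  0.78416021]
top 44.70189484772841 248.5214746242122 199.33553020352485 [0.29546676 0.0165911  1.42561386] [-2.00045132  2.22302024 -0.23510202]
```

View pics/t0.png

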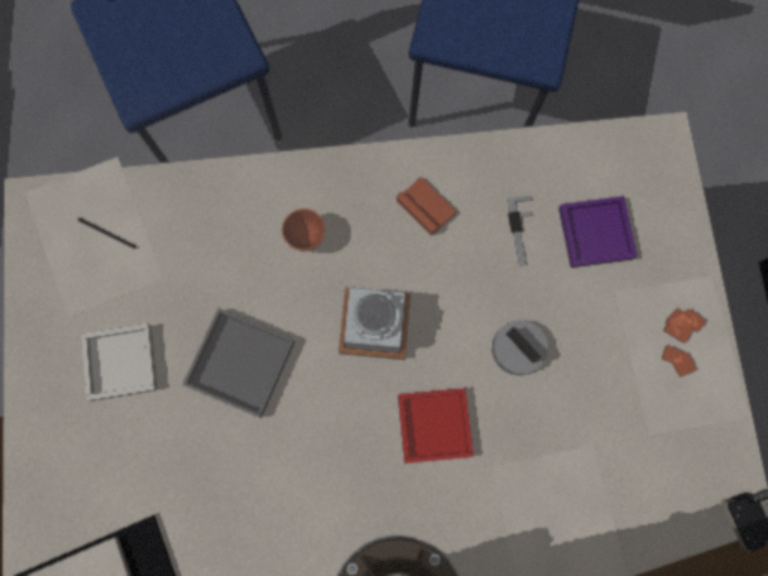

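View pics/s0.png

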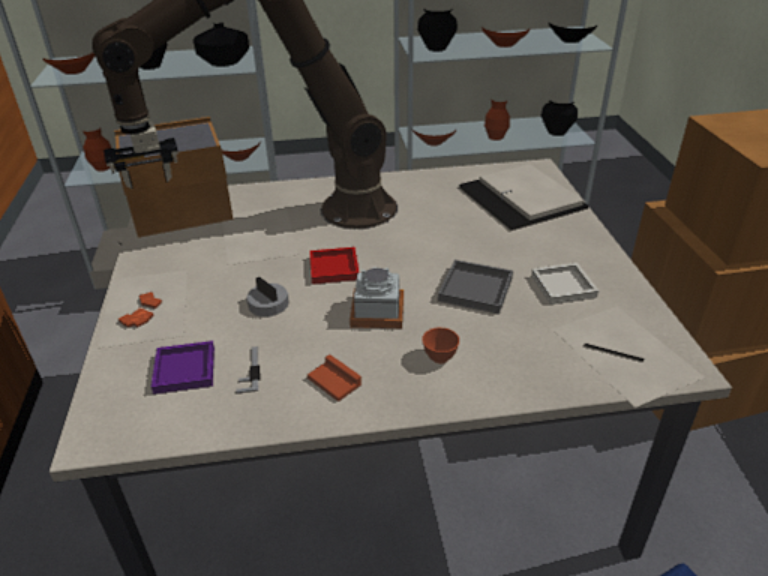

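The top view (768x576) shows the lid with its black fin at (521,347), the canister in the wooden holder at (375,323), and the grey tray at (243,362). The possible mix-ups are the purple (598,231), red (436,425) and white (119,362) holder look-alikes, none of which fits the description. So the lid, canister and tray are settled, and next I'll measure them and check one close crop.

```bash
python3 - <<'E'
from h import *
c=np.load('pics/top0.npy',allow_pickle=True).item(); im=c['image']; s=512/768
hsv=cv2.cvtColor(im,cv2.COLOR_RGB2HSV)
def big(m,box):
    x0,y0,x1,y1=[int(v*s) for v in box]; k=np.zeros_like(m); k[y0:y1,x0:x1]=m[y0:y1,x0:x1]
    cs,_=cv2.findContours(k,cv2.RETR_EXTERNAL,cv2.CHAIN_APPROX_NONE); return max(cs,key=cv2.contourArea)
V=hsv[:,:,2];S=hsv[:,:,1]
def rep(n,ct,z):
    r=cv2.minAreaRect(ct); b=cv2.boxPoints(r); w=onplane(c,b,z); e=w[1]-w[0]; f=w[2]-w[1]
    print(n,np.round(b,1).tolist(),'ctr',w.mean(0).round(4),'sides',np.linalg.norm(e).round(4),np.linalg.norm(f).round(4),'yaw',np.degrees(np.arctan2(e[1],e[0])).round(1),np.degrees(np.arctan2(f[1],f[0])).round(1))
for n,px in(('lidtop',(505,335)),('handle',(524,343)),('tray',(243,362)),('traywall',(195,372)),('body',(355,340)),('wood',(374,354)),('table',(470,280)),('lidshadow',(550,360))):
    print(n,im[int(px[1]*s),int(px[0]*s)],end=' ')
print()
rep('handle',big((V<60).astype(np.uint8),(490,315,555,380)),0.0705)
rep('tray',big((V<120).astype(np.uint8),(170,300,310,420)),0.028)
wood=((S>110)).astype(np.uint8)
rep('holder',big(wood,(330,275,420,365)),0.026)
body=((S<70)).astype(np.uint8)
crop=np.hstack([cv2.resize(im[180:260,220:300],(400,400),interpolation=cv2.INTER_CUBIC),cv2.resize(im[190:270,310:390],(400,400),interpolation=cv2.INTER_CUBIC)])
cv2.imwrite('pics/c1.png',crop[:,:,::-1])
E
```

```text
lidtop [110 109 113] handle [48 44 44] tray [90 91 91] traywall [62 62 62] body [148 152 153] wood [117  85  67] table [143 138 131] lidshadow [102  97  91] 
handle [[337.70001220703125, 222.1999969482422], [342.5, 217.8000030517578], [360.20001220703125, 237.10000610351562], [355.3999938964844, 241.5]] ctr [ 0.4637 -0.2957] sides 0.0197 0.0751 yaw -54.2 -145.3
tray [[121.0999984741211, 256.1000061035156], [145.39999389648438, 200.1999969482422], [204.0, 225.8000030517578], [179.6999969482422, 281.6000061035156]] ctr [0.4952 0.2563] sides 0.1823 0.1974 yaw -26.8 -119.6
holder [[226.3000030517578, 233.1999969482422], [227.1999969482422, 227.89999389648438], [268.29998779296875, 235.10000610351562], [267.3999938964844, 240.39999389648438]] ctr [0.4879 0.0011] sides 0.0164 0.1262 yaw -15.3 -106.0
```

View pics/c1.png

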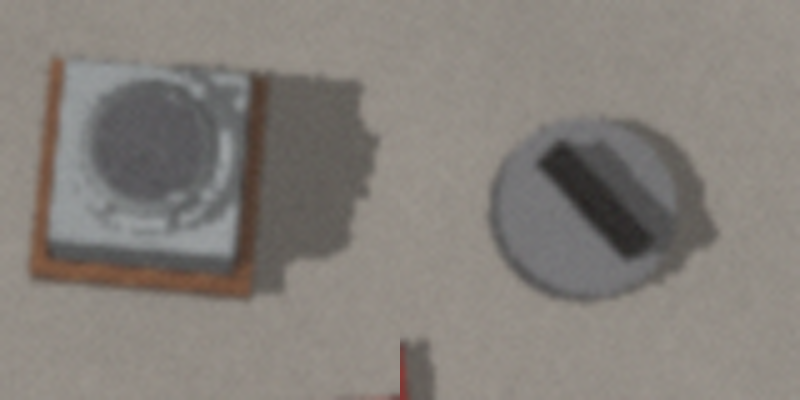

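Left crop: the open canister with its neck at about (155,140) and the body's top-face corners near (65,60), (250,72), (238,258), (50,243). Right crop: the steel lid with its fin running from (553,150) to (643,248). Both match the description.

```bash
python3 - <<'E'
from h import *
c=np.load('pics/top0.npy',allow_pickle=True).item()
def P(uv,x0,y0,z): return onplane(c,np.array(uv)/5-0.4+[x0,y0],z)
b=P([(65,60),(250,72),(238,258),(50,243)],220,180,.092); print(b.round(4),b.mean(0))
e=np.diff(np.vstack([b,b[:1]]),axis=0); print(np.linalg.norm(e,axis=1).round(4),np.degrees(np.arctan2(e[:,1],e[:,0])).round(1))
print('neck',P([(155,140)],220,180,.12)); 
w=P([(30,275),(252,297)],220,180,.026);print('holder front',w)
h=P([(153,150),(243,248)],310,190,.0705);print('handle',h,h.mean(0),np.degrees(np.arctan2(*(h[0]-h[1])[::-1])))
o=observe(); M=rot(o['ee_rot']); print('tool y',M[:,1],np.degrees(np.arctan2(M[1,1],M[0,1])))
E
```

```text
[[ 0.6081  0.0315]
 [ 0.5895 -0.0756]
 [ 0.4812 -0.0561]
 [ 0.5012  0.0507]] [ 0.54502676 -0.01240038]
[0.1086 0.1101 0.1087 0.1086] [-99.8 169.8  79.4 -10.2]
neck [[ 0.54960004 -0.0152705 ]]
holder front [[ 0.49330496  0.06622888]
 [ 0.46597996 -0.06543922]]
handle [[ 0.49578194 -0.27465334]
 [ 0.43295916 -0.31836063]] [ 0.46437055 -0.29650698] 34.82724750498616
tool y [ 0.23452226 -0.97210966 -0.0014576 ] -76.43652200768204
```

drive_tool(steps=[[0,10,10,0,0.025],[0,20,20,0,0.025],[0,22,22,0,0.025],[0,22,22,0,0.025],[0,22,22,0,0.025],[0,22,22,0,0.025],[0,22,22,0,0.025],[0,22,22,0,0.025],[0,22,22,0,0.025],[0,22,22,0,0.025],[0,22,20,-5,0.025],[0,22,20,-5,0.025],[0,22,20,-5,0.025],[0,20,18,-5,0.025],[0,16,16,-5,0.02],[0,10,10,-5,0],[0,0,0,0,0],[0,0,0,0,0]], grip_force=25)

```text
clock: 1.6
position: [0.4647, -0.2961, 0.1964]
ee_rot: [-2.996, -0.943, 0.001]
force: [0.8, 0.0, -0.2]
width: 1.0
gripper_force: 0.0
```

```bash
python3 - <<'E'
from h import *
c=get_image('wrist'); o=observe(); M=rot(o['ee_rot'])
print(o['clock'],o['position'],np.degrees(np.arctan2(M[1,1],M[0,1])),c['vfov'],c['xyz'],rot(c['attitude']).round(3).tolist(),o['joints'].round(2),M[:,2].round(3))
np.save('pics/w1.npy',c,allow_pickle=True); cv2.imwrite('pics/w1.png',cv2.resize(c['image'],(768,576))[:,:,::-1])
E
```

```text
1.65 [ 0.46413481 -0.29733423  0.19665017] -55.175712992252365 65.70646984690485 [ 0.52621463 -0.25273343  0.35386071] [[0.573, -0.787, -0.229], [-0.819, -0.551, -0.159], [-0.001, 0.278, -0.961]] [ 0.64  0.36 -0.22  1.78  0.09  1.01 -0.58] [-0.001 -0.    -1.   ]
```

View pics/w1.png

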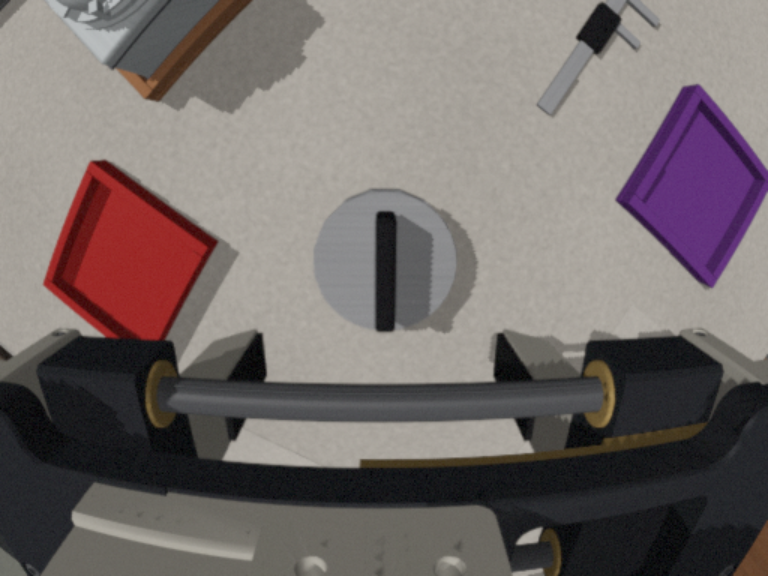

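The wrist view shows the lid at (385,260) with its fin upright in the picture, from (386,212) to (385,330), so the gripper is aligned with it. I'll get the fin's exact offset.

```bash
python3 - <<'E'
from h import *
c=np.load('pics/w1.npy',allow_pickle=True).item(); im=c['image']; s=2/3
V=im.max(2); k=np.zeros(V.shape,np.uint8); k[130:228,235:275]=(V[130:228,235:275]<60)
cs,_=cv2.findContours(k,cv2.RETR_EXTERNAL,cv2.CHAIN_APPROX_NONE); ct=max(cs,key=cv2.contourArea)
print(cv2.boundingRect(ct))
b=cv2.boxPoints(cv2.minAreaRect(ct)); w=onplane(c,b,.0705,True); print(b.round(1).tolist(),w.round(4).tolist(),w.mean(0))
# disc top rim, z=.0315
m=((V>105)&(V<200)).astype(np.uint8)
w=onplane(c,np.array([(313,260),(457,260),(385,190),(385,332)])*s,.0315,True); print('disc',w.round(4).tolist(),w[:2].mean(0),w[2:].mean(0))
p=onplane(c,np.array([(386,212),(385,330)])*s,.0705,True); print(p,p.mean(0),np.degrees(np.arctan2(*(p[0]-p[1])[::-1])))
E
```

```text
(251, 141, 13, 80)
[[251.0, 141.0], [263.0, 141.0], [263.0, 220.0], [251.0, 220.0]] [[0.4969, -0.2706], [0.5034, -0.28], [0.4375, -0.327], [0.4305, -0.3169]] [ 0.46707981 -0.2986255 ]
disc [[0.436, -0.2548], [0.4979, -0.3431], [0.5092, -0.2691], [0.4197, -0.3321]] [ 0.46693468 -0.29894031] [ 0.46445328 -0.30061039]
[[ 0.50006598 -0.27576209]
 [ 0.43381387 -0.3216531 ]] [ 0.46693992 -0.29870759] 34.7092785841997
```

drive_tool(steps=[[0,1,0,-20,0],[0,1,-1,-30,0],[0,0,0,-30,0],[0,0,0,-30,0],[0,0,0,-25,0],[0,0,0,-15,0],[0,0,0,-9,0],[0,0,0,0,0],[1,0,0,0,0],[1,0,0,0,0],[1,0,0,0,0],[1,0,0,0,0],[1,0,0,0,0],[1,0,0,0,0],[1,0,0,0,0],[1,0,0,0,0]])

```text
clock: 2.98
position: [0.4667, -0.2986, 0.0379]
ee_rot: [2.998, 0.939, 0.0]
force: [0.7, -0.7, -0.0]
width: 0.472
gripper_force: 0.0
```

drive_tool(steps=[[1,0,0,0,0],[1,0,0,0,0],[1,0,0,0,0],[1,0,0,0,0],[1,0,0,0,0],[1,0,0,0,0],[1,0,0,0,0]])

```text
clock: 3.57
position: [0.4666, -0.2986, 0.0377]
ee_rot: [2.998, 0.938, -0.0]
force: [1.0, -0.2, -1.3]
width: 0.153
gripper_force: 25.0
```

drive_tool(steps=[[1,0,0,8,0],[1,0,0,20,0],[1,0,0,30,0],[1,0,0,32,0],[1,5,5,32,0.03],[1,9,14,30,0.08],[1,9,16,20,0.1],[1,9,16,10,0.1],[1,9,16,0,0.1],[1,9,16,0,0.1],[1,9,16,0,0.1],[1,9,16,0,0.1],[1,7,10,0,0.075],[1,3,5,0,0],[1,0,0,0,0],[1,0,0,0,0],[1,0,0,0,0]])

```text
clock: 4.98
position: [0.5439, -0.1698, 0.2197]
ee_rot: [2.414, 2.01, -0.001]
force: [0.6, -0.0, -1.3]
width: 0.151
gripper_force: 25.0
```

```bash
python3 - <<'E'
from h import *
c=get_image('wrist'); o=observe(); M=rot(o['ee_rot'])
print(o['clock'],o['position'],np.degrees(np.arctan2(M[1,1],M[0,1])),c['xyz'],o['joints'].round(2),o['force'])
np.save('pics/w2.npy',c,allow_pickle=True); cv2.imwrite('pics/w2.png',cv2.resize(c['image'],(768,576))[:,:,::-1])
E
```

```text
5.0333 [ 0.54394639 -0.16982573  0.21973054] -10.436397734200604 [ 0.55749326 -0.09546619  0.37718673] [ 0.52  0.39 -0.43  1.69  0.18  1.1  -0.14] [-0.36364186  0.1511626  -1.04914726]
```

View pics/w2.png

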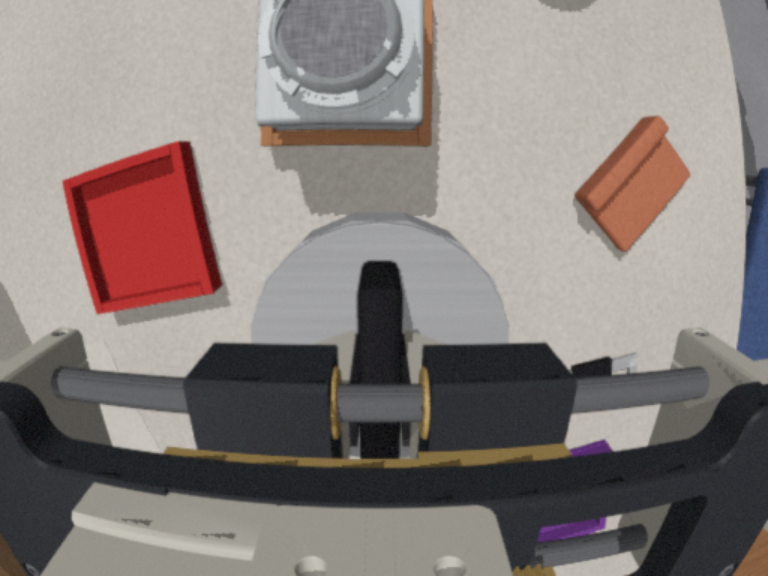

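```bash
python3 - <<'E'
from h import *
c=np.load('pics/w2.npy',allow_pickle=True).item(); s=2/3
def Q(uv,z): return onplane(c,np.array(uv)*s,z,True)
e=Q([(258,124),(423,123)],.092); d=e[1]-e[0]; L=np.linalg.norm(d); a=np.degrees(np.arctan2(d[1],d[0])); d/=L; n=np.array([-d[1],d[0]])
print('body edge',e.round(4).tolist(),L,a,'ctr',e.mean(0)+.055*n)
im=c['image']; g=cv2.cvtColor(im,cv2.COLOR_RGB2GRAY)
print('neck l/r', Q([(269,35),(401,35)],.115), Q([(335,90)],.12))
tcp=np.array([.5439,-.1698]); h=np.radians(-10.4+90); u=np.array([np.cos(h),np.sin(h)])
for nm,uv,z,r in(('rimtop',(380,216),.2135,.054),('rimbot',(380,212),.182,.054),('fin',(380,263),.2525,.04)):
    p=Q([uv],z)[0]; print(nm,p.round(4),'along',(p-tcp)@u-r)
t=np.array([u[1],-u[0]])
p=Q([(380,263)],.2525)[0]; print('lat fin',(p-tcp)@t)
# red check of rim arc: fit circle of lid top edge
E
```

```text
body edge [[0.4849, -0.0576], [0.5884, -0.0783]] 0.10553228943573909 -11.279261032263836 ctr [ 0.54741395 -0.01401891]
neck l/r [[ 0.50703628 -0.00782786]
 [ 0.58307325 -0.02486108]] [[ 0.53976456 -0.05188413]]
rimtop [ 0.5537 -0.1167] along 1.178975805705973e-05
rimbot [ 0.5533 -0.119 ] along -0.002357264046311966
fin [ 0.5522 -0.125 ] along 0.005540017670131653
lat fin 4.5063898254748725e-05
```

```bash
python3 - <<'E'
from h import *
c=np.load('pics/w1.npy',allow_pickle=True).item(); s=2/3
def Q(uv,z): return onplane(c,np.array(uv)*s,z,True)[0]
tcp=np.array([.4667,-.2986]); h=np.radians(34.8); u=np.array([np.cos(h),np.sin(h)])
for nm,uv,z,r in(('rimbot far',(385,187),0,.054),('rim near',(385,332),.0315,-.054),('fin near',(385,331),.0705,-.04),('fin far',(386,212),.0315,.04)):
    print(nm,(Q(uv,z)-tcp)@u-r)
c=np.load('pics/w2.npy',allow_pickle=True).item()
tcp=np.array([.5439,-.1698]); h=np.radians(79.6); u=np.array([np.cos(h),np.sin(h)])
for nm,uv,z,r in(('fin far',(380,262),.2135,.04),('rimbot',(380,212),.182,.054)):print(nm,(Q(uv,z)-tcp)@u-r)
# gradient profile down column 253
for n,cc,col in(('w1',np.load('pics/w1.npy',allow_pickle=True).item(),257),('w2',c,253)):
    g=cc['image'][:,col-2:col+3].mean((1,2)).astype(int); print(n,list(enumerate(g[120:230],120))[::2] if n=='w1' else list(enumerate(g[130:215],130))[::2])
E
```

```text
rimbot far -0.0021666355475472507
rim near -0.003705454022838013
fin near -0.000902250740386086
fin far -0.004331803269756296
fin far -0.0034636647933956252
rimbot -0.002357264046311966
w1 [(120, np.int64(160)), (122, np.int64(159)), (124, np.int64(158)), (126, np.int64(105)), (128, np.int64(132)), (130, np.int64(140)), (132, np.int64(141)), (134, np.int64(142)), (136, np.int64(144)), (138, np.int64(140)), (140, np.int64(107)), (142, np.int64(15)), (144, np.int64(13)), (146, np.int64(25)), (148, np.int64(23)), (150, np.int64(29)), (152, np.int64(27)), (154, np.int64(28)), (156, np.int64(28)), (158, np.int64(28)), (160, np.int64(27)), (162, np.int64(26)), (164, np.int64(25)), (166, np.int64(24)), (168, np.int64(25)), (170, np.int64(26)), (172, np.int64(28)), (174, np.int64(24)), (176, np.int64(26)), (178, np.int64(26)), (180, np.int64(24)), (182, np.int64(26)), (184, np.int64(26)), (186, np.int64(24)), (188, np.int64(25)), (190, np.int64(25)), (192, np.int64(27)), (194, np.int64(26)), (196, np.int64(27)), (198, np.int64(26)), (200, np.int64(24)), (202, np.int64(27)), (204, np.int64(27
[... 488 characters left out ...]
, np.int64(161)), (152, np.int64(159)), (154, np.int64(160)), (156, np.int64(161)), (158, np.int64(162)), (160, np.int64(161)), (162, np.int64(163)), (164, np.int64(165)), (166, np.int64(162)), (168, np.int64(161)), (170, np.int64(161)), (172, np.int64(160)), (174, np.int64(54)), (176, np.int64(22)), (178, np.int64(21)), (180, np.int64(21)), (182, np.int64(23)), (184, np.int64(21)), (186, np.int64(24)), (188, np.int64(20)), (190, np.int64(22)), (192, np.int64(26)), (194, np.int64(31)), (196, np.int64(30)), (198, np.int64(34)), (200, np.int64(35)), (202, np.int64(32)), (204, np.int64(32)), (206, np.int64(33)), (208, np.int64(32)), (210, np.int64(32)), (212, np.int64(31)), (214, np.int64(34))]
```

The wrist view shows the near edge of the canister body's top from (258,124) to (423,123), and the held lid's front rim at (380,212). The lid sits about 2.5 mm behind the TCP along the handle, so I'll aim the TCP at about (0.547,-0.012).

drive_tool(steps=[[1,0,8,0,0],[1,0,16,0,0],[1,1,22,0,0],[1,1,24,0,0],[1,1,24,0,0],[1,0,24,0,0],[1,0,20,-5,0],[1,0,14,-10,0],[1,0,6,-15,0],[1,0,0,-15,0],[1,0,0,-9,0],[1,0,0,0,0],[1,0,0,0,0]])

```text
clock: 6.12
position: [0.5473, -0.011, 0.1657]
ee_rot: [-2.412, -2.013, 0.001]
force: [-0.1, 0.4, -2.0]
width: 0.151
gripper_force: 25.0
```

```bash
python3 - <<'E'
from h import *
o=observe(); M=rot(o['ee_rot']); print(o['clock'],o['position'],np.degrees(np.arctan2(M[1,1],M[0,1])),o['force'],o['ft_torque'])
c=get_image('scene'); np.save('pics/s1.npy',c,allow_pickle=True); t=get_image('top')
cv2.imwrite('pics/s1.png',np.hstack([cv2.resize(c['image'][150:250,200:300],(400,400),interpolation=cv2.INTER_CUBIC),cv2.resize(t['image'][170:270,200:300],(400,400),interpolation=cv2.INTER_CUBIC)])[:,:,::-1])
E
```

```text
6.1167 [ 0.54731382 -0.01095732  0.16567716] -10.311822599409556 [-0.12168298  0.40269916 -2.01687512] [-0.04030325 -0.0868074   0.01472719]
```

View pics/s1.png

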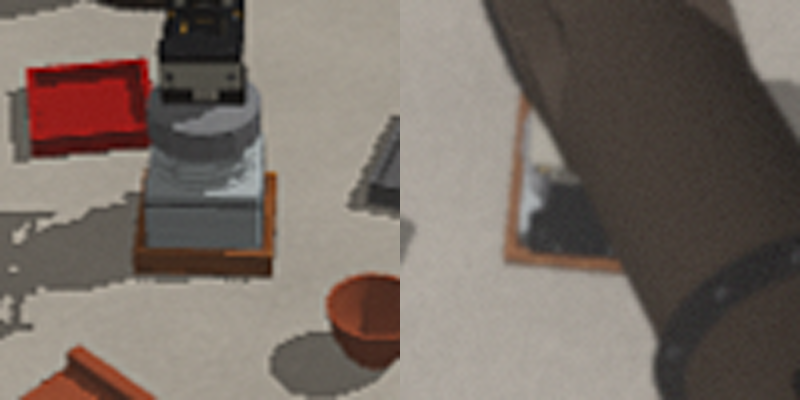

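The scene crop shows the lid hovering over the neck, with the lid centre at x≈204 and the body centre at x≈206. That is well centred, so I'll lower it gently.

drive_tool(steps=[[1,0,-1,-6,0],[1,0,0,-6,0],[1,0,0,-3,0],[1,0,0,-2,0],[1,0,0,0,0]])

```text
clock: 6.63
position: [0.5472, -0.0116, 0.1481]
ee_rot: [-2.411, -2.013, 0.001]
force: [0.1, -0.5, -1.7]
width: 0.152
gripper_force: 25.0
```

drive_tool(steps=[[1,0,0,-1,0],[1,0,0,-1,0],[1,0,0,0,0]])

```text
clock: 6.88
position: [0.5476, -0.0116, 0.1467]
ee_rot: [2.411, 2.014, -0.0]
force: [0.8, -0.3, -1.7]
width: 0.151
gripper_force: 25.0
```

drive_tool(steps=[[1,0,0,-1,0],[1,0,0,-1,0],[1,0,0,0,0]])

```text
clock: 7.13
position: [0.5475, -0.0116, 0.1446]
ee_rot: [-2.411, -2.014, 0.0]
force: [-0.6, -0.8, -1.4]
width: 0.155
gripper_force: 25.0
```

drive_tool(steps=[[1,0,0,-0.5,0],[1,0,0,-0.5,0],[1,0,0,0,0]])

```text
clock: 7.38
position: [0.5477, -0.0115, 0.1443]
ee_rot: [2.411, 2.014, 0.0]
force: [-1.4, 0.4, 4.2]
width: 0.152
gripper_force: 25.0
```

It made contact with about 6 N, with the lid underside about 98.6 mm above the canister's underside, so it is resting on the thread. Now I'll turn it counter-clockwise about 33°.

drive_tool(steps=[[1,0,0,0.3,0.05],[1,-0.1,0,0,0.05],[1,-0.1,0,0,0.05],[1,-0.1,0,0,0.05],[1,-0.1,0,0,0.05],[1,-0.1,0,0,0.05],[1,-0.1,0,0,0.05],[1,-0.1,0,0,0.05]])

```text
clock: 8.05
position: [0.5478, -0.0111, 0.1456]
ee_rot: [1.96, 2.453, 0.003]
force: [-3.9, 0.8, 13.3]
width: 0.152
gripper_force: 25.4
```

drive_tool(steps=[[1,-0.2,0,0,0.04],[1,-0.2,0,0,0.04],[1,-0.2,0,0,0.05],[1,-0.2,0,0,0.05],[1,0,0,0,0]])

```text
clock: 8.47
position: [0.5461, -0.0117, 0.144]
ee_rot: [1.732, 2.621, 0.0]
force: [0.0, 0.4, -1.5]
width: 0.153
gripper_force: 25.0
```

drive_tool(steps=[[1,0,0,-1,0],[1,0,0,-1,0],[1,0,0,-1,0],[1,0,0,0,0]])

```text
clock: 8.8
position: [0.5459, -0.0116, 0.1407]
ee_rot: [-1.735, -2.618, 0.0]
force: [-0.7, 0.3, -0.7]
width: 0.152
gripper_force: 25.0
```

drive_tool(steps=[[1,0,0,-1,0],[1,0,0,-1,0],[1,0,0,0,0]])

```text
clock: 9.05
position: [0.546, -0.0116, 0.1388]
ee_rot: [-1.735, -2.619, 0.0]
force: [0.6, -0.1, -1.9]
width: 0.148
gripper_force: 25.0
```

drive_tool(steps=[[1,0,0,-0.5,0],[1,0,0,-0.5,0],[1,0,0,0,0]])

```text
clock: 9.3
position: [0.5461, -0.0116, 0.138]
ee_rot: [1.735, 2.619, 0.0]
force: [0.0, 1.1, -1.0]
width: 0.154
gripper_force: 25.0
```

drive_tool(steps=[[1,0,0,-0.5,0],[1,0,0,-0.3,0],[1,0,0,0,0]])

```text
clock: 9.55
position: [0.5462, -0.0114, 0.1378]
ee_rot: [1.734, 2.619, 0.0]
force: [-2.1, 0.8, 4.8]
width: 0.149
gripper_force: 25.0
```

The lid has dropped, with its underside at about 92 mm. Now clockwise, following the thread down.

drive_tool(steps=[[1,0.1,0,0,-0.05],[1,0.1,0,-0.2,-0.05],[1,0.1,0,-0.3,-0.05],[1,0.1,0,-0.4,-0.05],[1,0.2,0,-0.4,-0.05],[1,0,0,0,0]])

```text
clock: 10.05
position: [0.5478, -0.0116, 0.1367]
ee_rot: [2.049, 2.379, 0.002]
force: [1.4, 0.2, 4.1]
width: 0.151
gripper_force: 25.0
```

```bash
cat > st.py <<'E'
from h import *
o=observe(); M=rot(o['ee_rot']); print(o['clock'].round(2),o['position'].round(4),'yaw',np.degrees(np.arctan2(M[1,1],M[0,1])).round(1),o['force'].round(1),o['ft_torque'].round(2),o['width'].round(3))
E
python3 st.py
```

```text
Traceback (most recent call last):
  File "st.py", line 2, in <module>
    o=observe(); M=rot(o['ee_rot']); print(o['clock'].round(2),o['position'].round(4),'yaw',np.degrees(np.arctan2(M[1,1],M[0,1])).round(1),o['force'].round(1),o['ft_torque'].round(2),o['width'].round(3))
                                           ^^^^^^^^^^^^^^^^
AttributeError: 'float' object has no attribute 'round'
```

drive_tool(steps=[[1,0.1,0,-0.3,-0.05],[1,0.1,0,-0.3,-0.05],[1,0.1,0,-0.3,-0.05],[1,0.1,0,-0.3,-0.05],[1,0.1,0,-0.3,-0.05],[1,0.1,0,-0.3,-0.05],[1,0,0,0,0]])

```text
clock: 10.63
position: [0.5483, -0.0127, 0.1352]
ee_rot: [2.381, 2.046, 0.001]
force: [-0.1, -4.2, 9.8]
width: 0.154
gripper_force: 25.0
```

```bash
sed -i "s/o\['clock'\].round(2)/round(float(o['clock']),2)/" st.py; python3 st.py
```

```text
Traceback (most recent call last):
  File "st.py", line 2, in <module>
    o=observe(); M=rot(o['ee_rot']); print(round(float(o['clock']),2),o['position'].round(4),'yaw',np.degrees(np.arctan2(M[1,1],M[0,1])).round(1),o['force'].round(1),o['ft_torque'].round(2),o['width'].round(3))
                                                                                                                                                                                              ^^^^^^^^^^^^^^^^
AttributeError: 'float' object has no attribute 'round'
```

drive_tool(steps=[[1,0.1,-0.5,0,-0.05],[1,0.1,-0.3,0,-0.05],[1,0.1,-0.2,-0.2,-0.05],[1,0.1,-0.1,-0.2,-0.05],[1,0.1,0,-0.2,-0.05],[1,0,0,0,0]])

```text
clock: 11.13
position: [0.5486, -0.0132, 0.1342]
ee_rot: [2.618, 1.734, 0.001]
force: [1.5, -1.8, 4.8]
width: 0.152
gripper_force: 25.0
```

```bash
cat > st.py <<'E'
from h import *
o=observe(); M=rot(o['ee_rot']); np.set_printoptions(precision=4,suppress=True)
print(o['clock'],o['position'],'yaw',np.degrees(np.arctan2(M[1,1],M[0,1])),o['force'],o['ft_torque'],o['width'])
E
python3 st.py
```

```text
11.1333 [ 0.5486 -0.0132  0.1342] yaw -22.94236586991095 [ 1.5254 -1.8202  4.7589] [-0.5228 -0.0065 -0.0923] 0.15195019827489428
```

drive_tool(steps=[[1,0.1,0,-0.1,-0.04],[1,0.1,-0.1,-0.1,-0.04],[1,0.1,-0.1,-0.1,-0.04],[1,0.1,-0.1,-0.1,-0.04],[1,0,0,0,0]])

```text
clock: 11.55
position: [0.5485, -0.013, 0.1334]
ee_rot: [2.747, 1.523, 0.001]
force: [-0.3, -0.7, 3.6]
width: 0.15
gripper_force: 25.0
```

```bash
python3 st.py
```

```text
11.55 [ 0.5485 -0.013   0.1334] yaw -32.00334021032108 [-0.3378 -0.6856  3.6383] [-0.3435  0.0311  0.0559] 0.15012835799500285
```

drive_tool(steps=[[1,0,0,0,-0.03],[1,0,0,0,-0.03],[1,0,0,0,0]])

```text
clock: 11.8
position: [0.5481, -0.0125, 0.1333]
ee_rot: [-2.791, -1.442, -0.0]
force: [-1.8, 0.7, 3.3]
width: 0.15
gripper_force: 25.0
```

```bash
python3 st.py
```

```text
11.8 [ 0.5481 -0.0125  0.1333] yaw -35.35241433805303 [-1.7769  0.663   3.2877] [0.0625 0.3028 0.1272] 0.1496970815616249
```

drive_tool(steps=[[1,0,0,0,-0.02],[1,0,0,0,-0.01],[1,0,0,0,0]])

```text
clock: 12.05
position: [0.5482, -0.0127, 0.1333]
ee_rot: [-2.813, -1.398, -0.0]
force: [-0.8, 1.0, 5.6]
width: 0.15
gripper_force: 25.0
```

```bash
python3 st.py
```

```text
12.05 [ 0.5482 -0.0127  0.1333] yaw -37.155935690796554 [-0.8109  1.016   5.5725] [0.1649 0.254  0.1975] 0.15049790275945243
```

drive_tool(steps=[[1,0,0,0,-0.02],[1,0,0,0,-0.02],[1,0,0,0,0]])

```text
clock: 12.3
position: [0.5483, -0.0125, 0.1332]
ee_rot: [-2.841, -1.34, -0.001]
force: [-1.2, 1.8, 6.0]
width: 0.155
gripper_force: 25.4
```

```bash
python3 st.py
```

```text
12.3 [ 0.5483 -0.0125  0.1332] yaw -39.50774114309671 [-1.2394  1.8388  5.9796] [0.3365 0.1381 0.5825] 0.15541661428171732
```

drive_tool(steps=[[1,0,0,0,-0.015],[1,0,0,0,0]])

```text
clock: 12.47
position: [0.5482, -0.0126, 0.1332]
ee_rot: [-2.851, -1.319, -0.0]
force: [-1.0, 2.7, 5.4]
width: 0.153
gripper_force: 25.6
```

```bash
python3 st.py; python3 - <<'E'
from h import *
c=get_image('wrist'); np.save('pics/w3.npy',c,allow_pickle=True); cv2.imwrite('pics/w3.png',cv2.resize(c['image'],(768,576))[:,:,::-1])
E
```

```text
12.4667 [ 0.5482 -0.0126  0.1332] yaw -40.36136490341864 [-1.0412  2.6632  5.366 ] [0.4726 0.171  0.5925] 0.15268426711114447
```

View pics/w3.png

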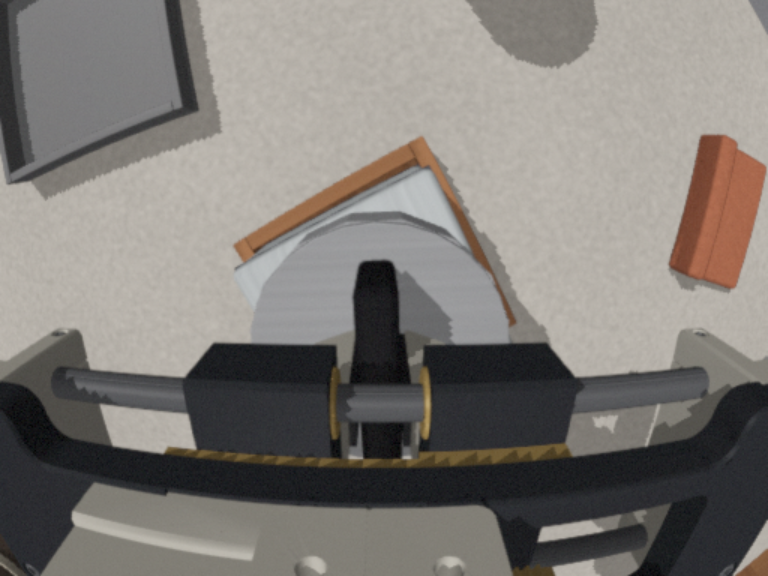

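The wrist view shows the lid low on the body, with the body's far edge from (237,268) to (432,168). The fin is square to the fingers, and the tray's near corners are at (10,182) and (195,107). Next I'll measure the relative angle and the tray.

```bash
python3 - <<'E'
from h import *
c=np.load('pics/w3.npy',allow_pickle=True).item(); s=2/3
def Q(uv,z): return onplane(c,np.array(uv)*s,z,True)
ang=lambda p:np.degrees(np.arctan2(*(p[1]-p[0])[::-1]))
e=Q([(236,269),(432,168)],.092); print('body far edge',e,ang(e),np.linalg.norm(e[1]-e[0]))
e=Q([(432,168),(470,240)],.092); print('body right',ang(e))
e=Q([(237,246),(422,140)],.026); print('holder',ang(e))
e=Q([(10,182),(197,107)],.028); print('tray near edge',e,ang(e),np.linalg.norm(e[1]-e[0]))
t=np.load('pics/top0.npy',allow_pickle=True).item(); im=t['image'][200:285,115:210]
cv2.imwrite('pics/tray.png',cv2.resize(im,(760,680))[:600,:,::-1])
E
```

```text
body far edge [[0.5120402  0.05092926]
 [0.61164136 0.02676775]] -13.635561318187507 0.10248984766023404
body right -100.95734661469798
holder -11.393467996557918
tray near edge [[0.38535985 0.2301634 ]
 [0.53515943 0.14483824]] -29.665639192405493 0.17239575789729641
```

View pics/tray.png

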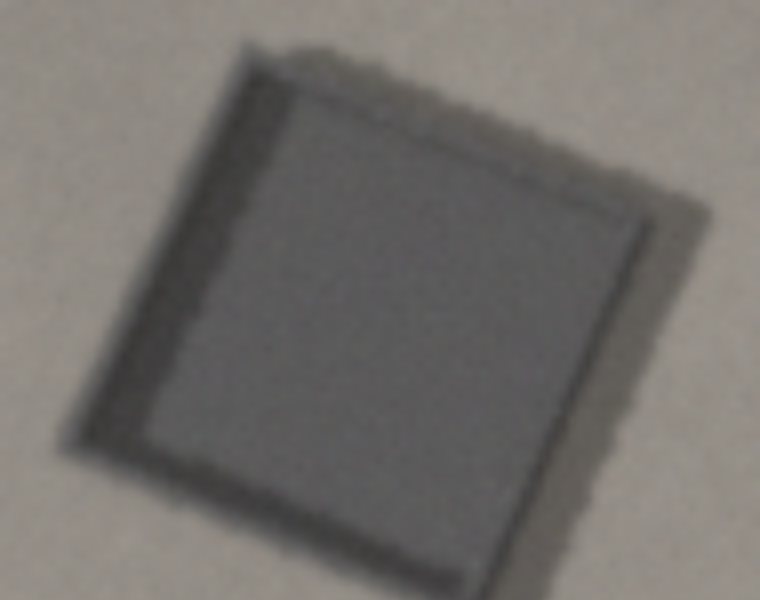

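```bash
python3 - <<'E'
from h import *
t=np.load('pics/top0.npy',allow_pickle=True).item()
p=np.array([(247,42),(657,215),(482,608),(62,448)])/8-.44+[115,200]
w=onplane(t,p,.028); print(w,w.mean(0)); e=np.diff(np.vstack([w,w[:1]]),axis=0); print(np.linalg.norm(e,axis=1),np.degrees(np.arctan2(e[:,1],e[:,0])))
E
```

```text
[[0.60991648 0.30094949]
 [0.52695128 0.15075206]
 [0.38742238 0.22711864]
 [0.46275071 0.37870806]] [0.49676021 0.26438206]
[0.17158815 0.15906026 0.16927406 0.16644566] [-118.91513256  151.30734768   63.5761451   -27.85080983]
```

The tray is centred at about (0.499,0.263) with yaw about -28.5°, and the body is now at about -12.8°. I'll firm up the grip and lift slowly.

drive_tool(steps=[[1,0,0,0,0],[1,0,0,0,0],[1,0,0,1,0],[1,0,0,1,0],[1,0,0,2,0],[1,0,0,3,0],[1,0,0,4,0],[1,0,0,4,0],[1,0,0,0,0]], grip_force=50)

```text
clock: 13.27
position: [0.5478, -0.0129, 0.1486]
ee_rot: [-2.851, -1.319, 0.001]
force: [-2.3, 2.7, -7.2]
width: 0.151
gripper_force: 50.0
```

```bash
python3 st.py
```

```text
13.2667 [ 0.5478 -0.0129  0.1486] yaw -40.35053835173058 [-2.2924  2.6882 -7.1509] [0.9631 0.6615 0.4184] 0.15059314095195298
```

drive_tool(steps=[[1,0,0,8,0],[1,0,0,14,0],[1,0,0,16,0],[1,-1,6,12,-0.01],[1,-2,12,5,-0.02],[1,-3,18,0,-0.02],[1,-4,22,0,-0.02],[1,-4,24,0,-0.02],[1,-4,24,0,-0.03],[1,-4,24,0,-0.03],[1,-4,24,0,-0.03],[1,-4,24,0,-0.03],[1,-4,24,0,-0.02],[1,-4,22,0,-0.02],[1,-4,20,0,-0.02],[1,-4,16,0,0],[1,-3,11,0,0],[1,-2,6,0,0],[1,0,0,0,0],[1,0,0,0,0]])

```text
clock: 14.93
position: [0.4977, 0.2629, 0.2033]
ee_rot: [3.002, 0.922, 0.0]
force: [-0.1, -0.4, -7.8]
width: 0.152
gripper_force: 49.9
```

```bash
python3 st.py; python3 - <<'E'
from h import *
c=get_image('wrist'); np.save('pics/w4.npy',c,allow_pickle=True); cv2.imwrite('pics/w4.png',cv2.resize(c['image'],(768,576))[:,:,::-1])
E
```

```text
14.9333 [0.4977 0.2629 0.2033] yaw -55.85345275651298 [-0.1413 -0.3723 -7.7565] [-0.1259 -0.0487  0.0086] 0.1523468615733044
```

View pics/w4.png

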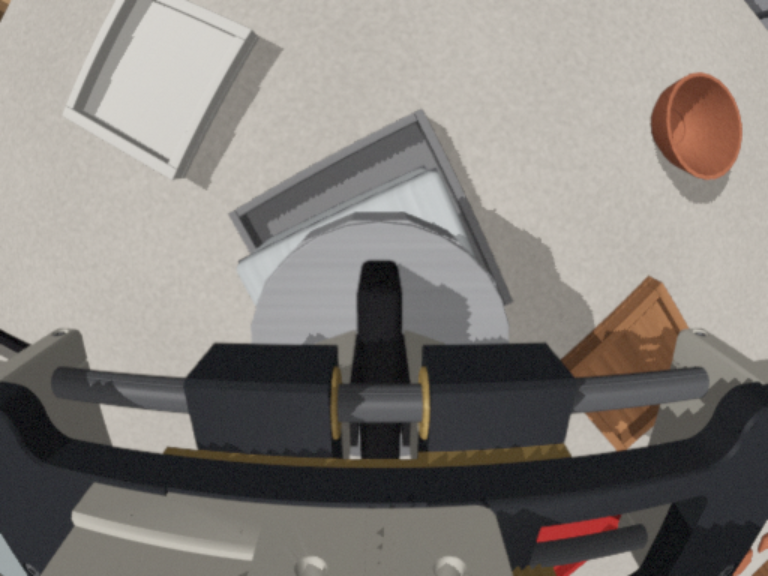

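The wrist view shows the hanging canister over the tray. The tray's rim corners are at (234,214), (419,112) and on towards (510,300); the body's far corners are at (240,262) and (434,168).

```bash
python3 - <<'E'
from h import *
c=np.load('pics/w4.npy',allow_pickle=True).item(); s=2/3
def Q(uv,z): return onplane(c,np.array(uv)*s,z,True)
def ctr(p,h):
    d=p[1]-p[0]; L=np.linalg.norm(d); d/=L; return p.mean(0)+h*np.array([d[1],-d[0]]),L,np.degrees(np.arctan2(d[1],d[0]))
print('tray',ctr(Q([(232,214),(419,111)],.028),.0845), ctr(Q([(419,111),(511,300)],.028),.0845))
print('body',ctr(Q([(239,263),(434,168)],.160),.0545), ctr(Q([(434,168),(462,225)],.16),.0545))
E
```

```text
tray (array([0.49401884, 0.2648741 ]), np.float64(0.1621926745010639), np.float64(-28.062745099195062)) (array([0.49209187, 0.26772336]), np.float64(0.16504464157315654), np.float64(-117.8113815234692))
body (array([0.49844843, 0.26153455]), np.float64(0.10146924498188432), np.float64(-30.386915796065576)) (array([0.51486956, 0.2958289 ]), np.float64(0.02916524818290258), np.float64(-118.24402208732614))
```

drive_tool(steps=[[1,0,1,-4,0],[1,-1,1,-8,0],[1,-1,1,-12,0],[1,0,0,-12,0],[1,0,0,-10,0],[1,0,0,-8,0],[1,0,0,-5,0],[1,0,0,-3,0],[1,0,0,-1,0],[1,0,0,-1,0],[1,0,0,-1,0],[1,0,0,0,0]])

```text
clock: 15.98
position: [0.4954, 0.2672, 0.1384]
ee_rot: [-3.003, -0.923, -0.001]
force: [0.2, -0.0, -7.0]
width: 0.153
gripper_force: 49.9
```

drive_tool(steps=[[1,0,0,-1,0],[1,0,0,-1,0],[1,0,0,-1,0],[1,0,0,0,0]])

```text
clock: 16.32
position: [0.4951, 0.2669, 0.135]
ee_rot: [3.003, 0.923, -0.0]
force: [-0.2, -0.1, -8.3]
width: 0.152
gripper_force: 49.9
```

drive_tool(steps=[[1,0,0,-0.5,0],[1,0,0,-0.5,0],[1,0,0,-0.5,0],[1,0,0,0,0]])

```text
clock: 16.65
position: [0.4951, 0.267, 0.1335]
ee_rot: [3.003, 0.924, -0.0]
force: [0.4, -0.4, -7.6]
width: 0.146
gripper_force: 49.9
```

drive_tool(steps=[[1,0,0,-0.5,0],[1,0,0,-0.5,0],[1,0,0,0,0]])

```text
clock: 16.9
position: [0.4955, 0.2673, 0.133]
ee_rot: [-3.003, -0.923, -0.001]
force: [0.2, 0.7, -3.9]
width: 0.149
gripper_force: 49.9
```

drive_tool(steps=[[1,0,0,-0.5,0],[1,0,0,-0.5,0],[1,0,0,0,0]])

```text
clock: 17.15
position: [0.4954, 0.2672, 0.1319]
ee_rot: [-3.003, -0.924, -0.001]
force: [0.6, 0.1, -1.9]
width: 0.148
gripper_force: 49.9
```

drive_tool(steps=[[1,0,0,-0.5,0],[1,0,0,-0.3,0],[1,0,0,0,0]])

```text
clock: 17.4
position: [0.4955, 0.2673, 0.1313]
ee_rot: [-3.003, -0.923, -0.001]
force: [0.3, -0.1, 1.9]
width: 0.151
gripper_force: 49.9
```

Both the canister and the lid are resting. I'll release, opening fully, then back straight up.

drive_tool(steps=[[0.7,0,0,0,0],[0.7,0,0,0,0],[0.5,0,0,0,0],[0.3,0,0,0,0],[0,0,0,0,0],[0,0,0,0,0],[0,0,0,0,0],[0,0,0,0,0],[0,0,0,0,0],[0,0,0,0,0],[0,0,0,2,0],[0,0,0,6,0],[0,0,0,12,0],[0,0,0,20,0],[0,0,0,25,0],[0,0,0,25,0],[0,0,0,20,0],[0,0,0,10,0],[0,0,0,0,0]])

```text
clock: 18.98
position: [0.4962, 0.2678, 0.2535]
ee_rot: [-3.002, -0.923, -0.007]
force: [0.1, 0.6, -0.2]
width: 1.0
gripper_force: 0.0
```

```bash
python3 st.py; python3 - <<'E'
from h import *
c=get_image('wrist'); s=get_image('scene'); np.save('pics/w5.npy',c,allow_pickle=True)
cv2.imwrite('pics/w5.png',np.hstack([cv2.resize(c['image'],(400,300)),cv2.resize(s['image'][130:230,250:383],(400,300),interpolation=cv2.INTER_CUBIC)])[:,:,::-1])
E
```

```text
18.9833 [0.4962 0.2678 0.2535] yaw -55.81376186776883 [ 0.1253  0.5736 -0.2291] [ 0.025  -0.0524  0.0031] 1.0003631210582442
```

View pics/w5.png

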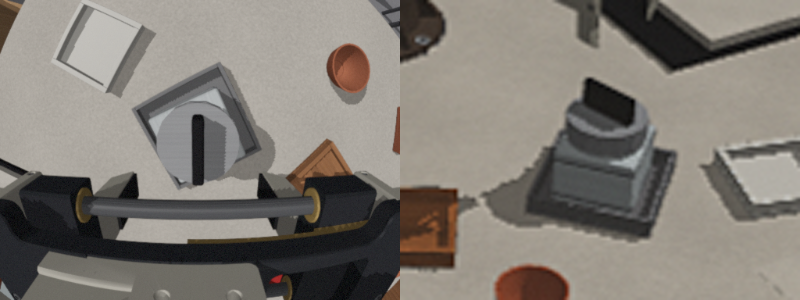

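The left half shows the closed canister centred in the tray at (197,140), and the scene crop on the right shows it standing upright with the gripper clear. I'll hand the job in.

```bash
python3 -c "
from cell import arm; print(arm.sign_off())"
```

```text
the job is handed in; nothing more can be done
None
```

The lid is screwed to its stop, the closed canister stands upright in the grey tray, and the job was handed in at about 19 s with the gripper clear and nothing else touched.

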